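Level the bead balance with its front foot

TASK

The precision balance for weighing beads stands nose-up, so its bubble sits off centre. Swing the red-tipped foot clamp lever from the red mark round to the middle of the green mark (never on to the black one, which drops the foot out), then grip the black foot knob from above, press it down with about 10 N so that the foot stays planted, and turn it until the bubble rests midway between the two black lines of the level. Finish with your grip still on the knob, still pressing it down and the bubble centred, because I will nip the clamp shut while you hold it; leave the balance on its spot and the other things alone.

Things in the scene. Friction and masses are not known exactly. Their poses are not given: they have to be found in the camera images.
- balance: Loose three-footed precision balance, 1.7 kg: grey base 260 x 200 mm, white housing and round steel pan (top 75 mm high) on its rear part, bare apron 30 mm high in front. Origin on the desk; x points to its back, y to its left, z up. The front foot, under the knob, is 95 mm ahead of the origin, two fixed rear feet 100 mm behind it, 80 mm to each side. Only the front foot changes the tilt.
- knob_top (a point): Centre of the top of the foot knob, mid-front on the apron: upright black fluted cylinder 38 mm across, 23 mm tall below this point; this point is 71 mm above the desk and stays so as the knob turns (the base climbs or sinks instead). Fingers have free room all round it from 48 mm above the desk up. Pressing it down loads the front foot, which carries about 11 N unpressed.
- foot_pad: Rubber pad of the front foot, on the desk under the knob; origin at its lowest point. Pressing the knob adds to its load on the desk.
- level_knob: The same knob; origin on the desk under it. Right-handed thread, 10 mm a turn: counter-clockwise from above lowers the front and moves the bubble to the back by 4.9 mm a rad, clockwise does the reverse. At the start 1.2 to 3 rad counter-clockwise are needed. With the clamp open it takes 0.1 N m and stays where left; with the clamp shut it is held fast.
- clamp_lever (a joint): Angle of the foot clamp lever about its upright hinge, rad: 0 at the red mark (shut; an over-centre cam, a few N at the grip to open), 1.0 at the middle of the green mark (open), 1.75 at the black mark. Grows as the lever swings counter-clockwise from above, from pointing to the balance's left toward its front. Stays where left.
- clamp_lever_hinge (a point): Point on the lever's upright hinge axis, 40 mm above the desk, 34 mm left of the knob's axis.
- lever_grip (a point): Top centre of the lever's upright red grip: a round pin 12 mm across, 26 mm tall below this point, 73 mm from the hinge axis, its top 67 mm above the desk, free on all sides. The arm below is a flat bar 9 mm wide, its top 41 mm above the desk.
- vial_mid (a point): Middle of the tubular level, a yellow-green tube 50 mm long along the balance's x, with a black line 8.6 mm to either side of its middle; on the right of the apron, 70 mm right of the knob's axis, 40 mm above the desk. Its axes are the balance's (x to the back).
- bubble_mid (a point): Middle of the pale bubble in the tube, 12 mm long. It runs to the high end and settles in about 1.5 s; centred when its x in vial_mid's frame is 0. Within 2 mm it touches neither line.
- note_pad: Black spiral note pad, 148 x 110 x 16 mm, lying on the desk; a bystander.
- pen_c: Blue ball pen, 145 mm long, lying on the desk; a bystander.
- desk_calculator: Grey pocket calculator, 112 x 68 x 13 mm, on the desk; a bystander.
- tweezers: Steel tweezers, 120 mm long, on the desk; a bystander.
- findings_pot: Round white pot with a dark screw lid, 64 mm across, 40 mm tall; a bystander.
- bracelet_3: Light wooden bead bracelet, 70 mm across, 13 mm tall, on the desk; a bystander.
- monitor: 24 inch monitor, fixed at the back of the desk; origin under its stand. The black screen is 556 mm wide along y, from 100 to 470 mm above the desk, its face 60 mm in front of the origin (toward the robot): the arm must swing past it on the robot's side.

How it is judged (in metres and radians):
On the way:
1. the clamp lever stands over the green mark, within 10 degrees of its middle (value of joint clamp_lever between 0.825 and 1.175 rad), for 0.2 s.
At the end, for the whole second after the job is handed in: Bubble within 2 mm of the vial's middle; clamp lever within 10 degrees of the green mark's middle; fingers still on the knob, pressing so that the front foot bears on the desk with 15 to 35 N (about 11 N is the balance's own weight); balance still, within 25 mm of its spot (all of step 1 and x of bubble_mid in the frame of vial_mid between -0.002 and 0.002 m and contact force between the fingers and level_knob above 4 N and contact force between foot_pad and anything else between 15 and 35 N and angle between balance's own z axis and vertical below 0.02 rad and linear speed of balance below 0.01 m/s and distance of balance from where it was at the start of the episode below 0.025 m); the arm keeps its last pose, push and grip.
It fails at once if the clamp lever is swung on to the black mark and drops the foot out (value of joint clamp_lever above 1.5 rad).
It fails at once if the foot is rammed onto the desk with more than 45 N (contact force between foot_pad and anything else above 45 N).
It fails at once if the balance is shoved off its spot (distance of balance from where it was at the start of the episode above 0.04 m).
It fails at once if something else on the desk is disturbed (distance of any of note_pad, pen_c, desk_calculator, tweezers, findings_pot, bracelet_3 from where it was at the start of the episode above 0.02 m).
It also fails if it takes over 67 s, if anything falls off the work surface, if the arm or the gripper's body presses on something with over 40 N, if the wrist force passes 120 N, or if a joint passes its speed limit or range.

ROBOT

A 6-joint arm with a two-finger parallel gripper is mounted at the origin on a cart in front of the work surface, level with it; the furniture and walls round the work are solid. World frame = base frame: x ahead of the robot, y to its left, z up, the work surface at z = 0. Lengths are in mm, angles in rad, forces in N, time in s.
With the tool pointing down it reaches from about 350 to 775 mm from the base axis. Payload 7.3 kg.
Tool frame: the origin (TCP) lies on the mounting face of the last link; the fingertips stand 178 mm ahead of it and the grasp point (between the pads) lies 159 mm ahead of it; z points along the fingers, y is the line along which they close (so a half turn about z gives the same grasp; the last joint's range is limited). The gripper opens to 92 mm and grips with 3 to 60 N. Pads are 19 mm wide; open, the fingers measure 130 mm over their backs; the gripper's body (75 mm by 190 mm) begins 47 mm behind the grasp point.
Start: joints at [-1.377, 0.342, 1.524, -0, 1.275, -0.146], TCP at [175.001, -494.977, 404.741] pointing down, gripper open.
Joint ranges: [-2.53, 2.53], [-0.77, 2.02], [0.04, 2.7], [-1, 4.14], [0.28, 2.66], [-3.11, 3.11]. Speed limits (rad/s): [2.57, 2.57, 3.14, 3.14, 3.14, 3.14].

INTERFACE

Orientations are given as [roll, pitch, yaw] about the fixed x, y, z axes, in that order (R = Rz(yaw) Ry(pitch) Rx(roll)).
In Python, from plant import bot gives the robot as it stands.
- The arm moves only by the shell command python3 shift.py 'ROWS'. ROWS is a JSON list of rows, 1 to 5 of them, each of 5 numbers: the finger opening in mm, then dx, dy, dz in mm, then a turn about the tool's z in rad; each row is the pose to reach, as a shift and turn from the pose commanded when the command began, along the tool's axes at that moment; what a row does not reach only later rows make up. A row lasts 1/8 s, in which the tool goes at most 62.5 mm and 0.188 rad, less where a joint would pass 70% of its speed; a pose out of reach is approached as far as the arm can. The fingers move at their own pace and stop on an object; the grip force is fixed at half the most. Time passes only in rows, so rows that do not move let the fingers close. It prints the time, the measured TCP pose, the force, the opening and the grip force at its end.
- bot.get_obs(): the state, without advancing time (a new reading comes with each control period).
- bot.capture(name): name is "scene" or "top"; returns a dict with "color" (420x560x3 uint8, red, green, blue), "K" (3x3 intrinsics, pixels), "k1" (the pictures are not rectified: a ray, as slopes to the right and down, at radius r is drawn at 1 + k1 r^2 times it, then the intrinsics apply), "R" (3x3) and "t" (3): a world point X has camera coordinates R X + t. Camera axes: x right, y down, z forward; pixel columns grow to the right and rows downward; lengths in mm; the calibration is good to about 2 mm. A picture is of the moment at which its call begins. There is no depth.
- bot.close_job(): hands the job in; it is judged then, once.
The state is a dict: "time": time; "joint_positions": joint angles; "dq": joint speeds; "tau": joint torques, N m; "tool_pos": TCP position; "tcp_rot": TCP orientation; "contact_force": force on the tool from outside, world axes, zero at the start; "moment": the same for the moment, N m; "grip_width": finger opening in mm; "finger_force": force on a finger pad.
Only numpy, scipy, OpenCV 4.12 (cv2) and the standard library are available. Lean on these libraries where they do the work, as an engineer would, in place of code of your own. Each camera call takes 0.05 s, during which the arm holds its last target. There are 200 camera calls.

## Working session

There is one attempt and no reset: what is moved stays moved. The work goes in short steps, Python scripts to look and compute and a shell command to move; the robot and the scene stay as the last step left them, time stands still between calls to the robot, and variables do not carry over. Pictures are saved under pics/ and viewed, at most 10 in all, crops included, and the job is handed in when it is done.

```bash
ls; mkdir -p pics
python3 - <<'E'
from plant import bot
import cv2
o=bot.get_obs();print(o)
for n in("scene","top"):
    c=bot.capture(n);cv2.imwrite(f"pics/{n}0.png",c["color"][:,:,::-1]);print(n,c["K"],c["k1"],c["R"],c["t"])
E
```

```text
pics
plant.py
shift.py
{'time': 0.0, 'joint_positions': array([-1.37703092e+00,  3.42719474e-01,  1.52501025e+00,  5.21340776e-06,
        1.27541321e+00, -1.45976660e-01]), 'dq': array([-5.20304502e-04,  2.40096164e-04, -9.46332535e-04,  1.30093812e-03,
        1.28427388e-03,  4.53601002e-06]), 'tau': array([ 4.81965380e-04, -4.31234729e+01, -2.44219548e+01,  7.16570509e-02,
        5.58310084e-02, -1.18503563e-04]), 'tool_pos': array([ 174.95981598, -494.84484251,  404.04880713]), 'tcp_rot': array([-3.14005959e+00, -2.30433411e-04,  3.39740370e-01]), 'contact_force': array([ 0.46809585, -0.07761736,  0.28798251]), 'moment': array([-0.00801113,  0.01177101,  0.02937974]), 'finger_force': 0.0, 'grip_width': 91.91183010943159}
scene [[468.69403321   0.         287.00552902]
 [  0.         468.69403321 213.80304665]
 [  0.           0.           1.        ]] -0.07812351560013285 [[ 0.53730785 -0.84338311  0.00228078]
 [-0.62035179 -0.39704685 -0.67640037]
 [ 0.57137022  0.36202034 -0.73653061]] [-424.103889    291.26852662 1321.37630626]
top [[419.11314552   0.         280.88448178]
 [  0.         419.11314552 208.40827746]
 [  0.           0.           1.        ]] -0.015492077956493738 [[-0.02410341 -0.99937143 -0.02599564]
 [-0.98539187  0.02813527 -0.1679621 ]
 [ 0.16858792  0.02156744 -0.98545064]] [-129.22270847  522.05326461 1327.21863313]
```

View pics/scene0.png

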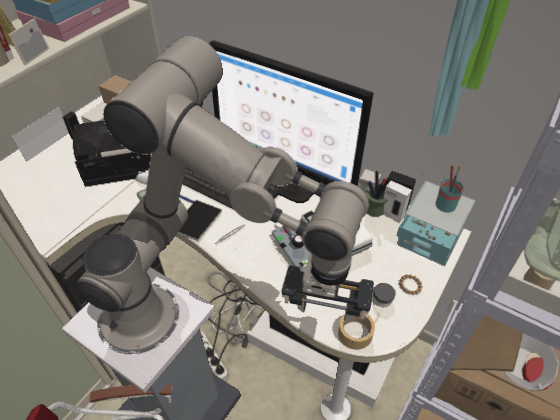

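View pics/top0.png

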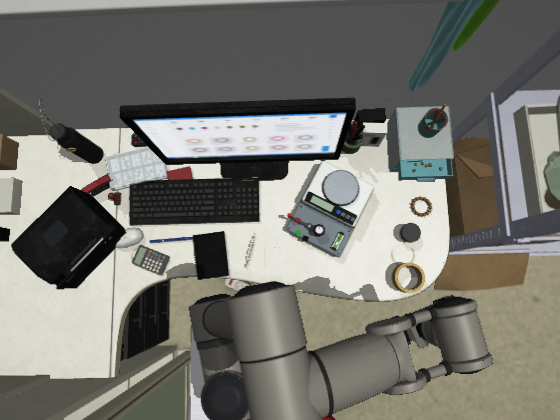

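```bash
cat > h.py <<'E'
import numpy as np,cv2
from plant import bot
from scipy.spatial.transform import Rotation as Ro
def ray(c,u,v):
    K=c["K"];d=np.array([(u-K[0,2])/K[0,0],(v-K[1,2])/K[1,1]])
    s=d.copy()
    for _ in range(20): s=d/(1+c["k1"]*(s@s))
    R=c["R"];return -R.T@c["t"],R.T@np.array([*s,1])
def atz(c,u,v,z):
    o,d=ray(c,u,v);return o+d*(z-o[2])/d[2]
def proj(c,X):
    p=c["R"]@np.asarray(X,float)+c["t"];s=p[:2]/p[2];s=s*(1+c["k1"]*(s@s))
    return s*c["K"][0,0]+c["K"][:2,2]
def tri(*rs):
    A=0;b=0
    for c,u,v in rs:
        o,d=ray(c,u,v);d=d/np.linalg.norm(d);P=np.eye(3)-np.outer(d,d);A=A+P;b=b+P@o
    return np.linalg.solve(A,b)
def crop(c,x0,y0,w,h,k,name):
    cv2.imwrite(f"pics/{name}.png",cv2.resize(c["color"][y0:y0+h,x0:x0+w,::-1],None,fx=k,fy=k,interpolation=cv2.INTER_CUBIC))
def Rt(): return Ro.from_euler("xyz",bot.get_obs()["tcp_rot"])
def totool(d): return Rt().inv().apply(d)
E
python3 - <<'E'
from h import *
c=bot.capture("top");crop(c,275,155,110,110,5.4,"top1")
E
```

```text
(no output)
```

View pics/top1.png

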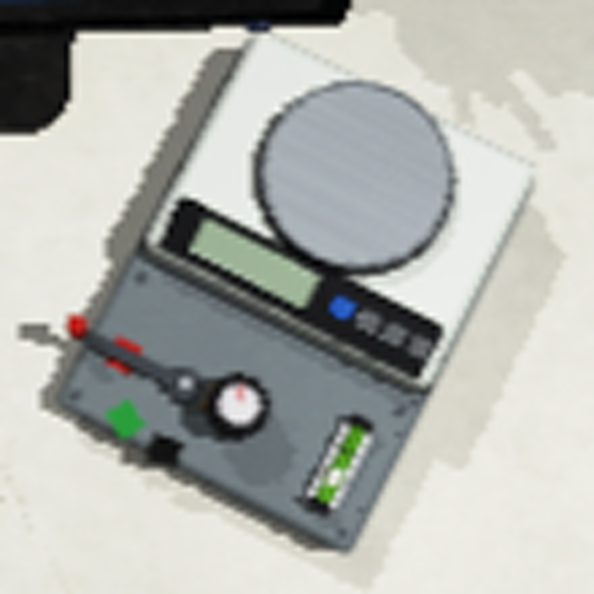

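Run:
```python
from h import *
c=bot.capture("top");s=bot.capture("scene")
print("cam",ray(s,0,0)[0],ray(c,0,0)[0])
for n,u,v,z in [("knob",240,405,71),("hinge",186,384,45),("grip",77,326,67),("pan",356,178,75),("green",126,419,30),("vialf",321,500,40),("vialb",356,424,40),("bub",335,478,40)]:
    X=atz(c,275+u/5.4,155+v/5.4,z);print(n,X.round(1),proj(s,X).round(1))
print(Rt().as_matrix().round(3))
```

```text
cam [-346.4317726  -720.39990506 1171.21552659] [ 287.55931097 -172.45429541 1392.23438339]
knob [ 440.8 -263.9   71. ] [298.7 238.3]
hinge [ 457.4 -233.9   45. ] [293.1 236.2]
grip [ 490.9 -169.7   67. ] [281.6 216.6]
pan [ 573.9 -337.6   75. ] [340.8 219.7]
green [ 439.  -197.6   30. ] [280.2 238.3]
vialf [ 386.3 -311.9   40. ] [302.6 263.4]
vialb [ 431.1 -334.8   40. ] [316.7 256.7]
bub [ 399.2 -320.8   40. ] [307.4 261.8]
[[ 0.943  0.333 -0.   ]
 [ 0.333 -0.943  0.001]
 [ 0.    -0.001 -1.   ]]
```

```bash
python3 shift.py '[[92,42,-36,6,-0.15],[92,85,-72,12,-0.3],[92,128,-108,18,-0.45],[92,171,-144,24,-0.6],[92,214,-180,30,-0.75]]'
python3 - <<'E'
from h import *
o=bot.get_obs();print(o["joint_positions"].round(3),o["tool_pos"].round(1),o["tcp_rot"].round(3))
print(totool(np.array([430,-60,350])-o["tool_pos"]).round(1))
E
```

```text
time: 0.88
tool_pos: [317.3, -252.4, 374.7]
tcp_rot: [3.141, 0.0, 1.094]
contact_force: [1.6, -0.5, 1.1]
grip_width: 91.7
finger_force: 0.0
[-0.861  0.153  1.872  0.     1.116 -0.385] [ 317.3 -252.4  374.7] [3.141 0.    1.094]
[222.6  11.9  24.7]
```

```bash
python3 shift.py '[[92,45,3,5,-0.1],[92,90,5,10,-0.2],[92,135,8,15,-0.3],[92,180,10,20,-0.4],[92,222,12,25,-0.477]]';  python3 - <<'E'
from h import *
o=bot.get_obs();print(o["joint_positions"].round(3))
c=bot.capture("scene");crop(c,250,190,120,90,6,"sc1")
c=bot.capture("top");crop(c,275,155,110,110,5.4,"top2")
E
```

```text
time: 1.5
tool_pos: [430.7, -61.2, 349.6]
tcp_rot: [3.141, 0.0, 1.57]
contact_force: [0.2, -1.0, -0.6]
grip_width: 91.5
finger_force: 0.0
[-0.318  0.238  1.841 -0.     1.063 -0.317]
```

View pics/sc1.png

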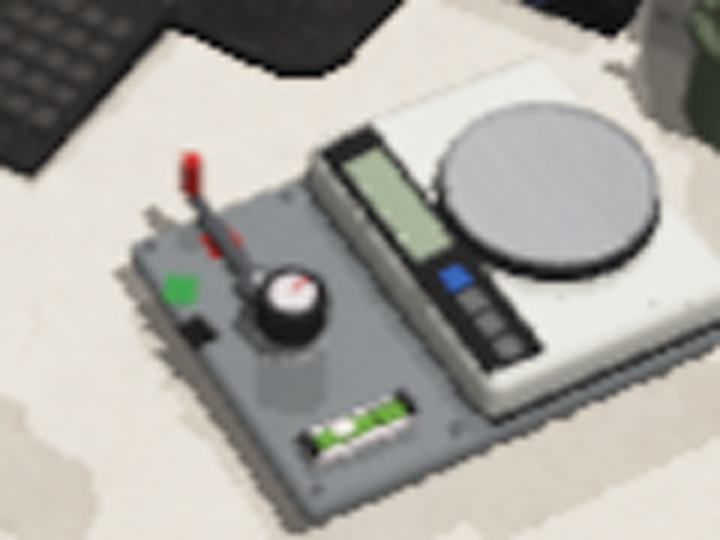

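Run:
```python
from h import *
c=bot.capture("top");s=bot.capture("scene")
for n,a,b in [("knob",(240,405),(293,293)),("hinge",(186,384),(254,281)),("grip",(77,326),(191,158)),("green",(126,419),(181,290)),("pan",(356,178),(549,187)),("bub",(335,478),(344,427)),("vial",(340,463),(358,422))]:
    X=tri((c,275+a[0]/5.4,155+a[1]/5.4),(s,250+b[0]/6,190+b[1]/6));print(n,X.round(1))
```

```text
knob [ 441.2 -264.2   68.2]
hinge [ 456.9 -233.    42.1]
grip [ 491.  -170.    68.1]
green [ 439.  -197.6   29.6]
pan [ 576.  -339.1   66.9]
bub [ 399.  -320.5   43.2]
vial [ 407.9 -324.    40. ]
```

```bash
python3 shift.py '[[50,-50,28,15,0],[50,-95,52,30,0],[50,-109,60,60,0],[50,-109,60,60,0]]';  python3 - <<'E'
from h import *
o=bot.get_obs();print(totool(np.array([491,-170,222])-o["tool_pos"]).round(1))
c=bot.capture("scene");crop(c,240,150,130,110,5.4,"sc2")
E
```

```text
time: 2.2
tool_pos: [488.7, -173.8, 287.8]
tcp_rot: [-3.137, -0.002, 1.563]
contact_force: [-1.0, 1.0, 0.4]
grip_width: 56.4
finger_force: 0.0
[ 3.7  2.6 65.8]
```

View pics/sc2.png

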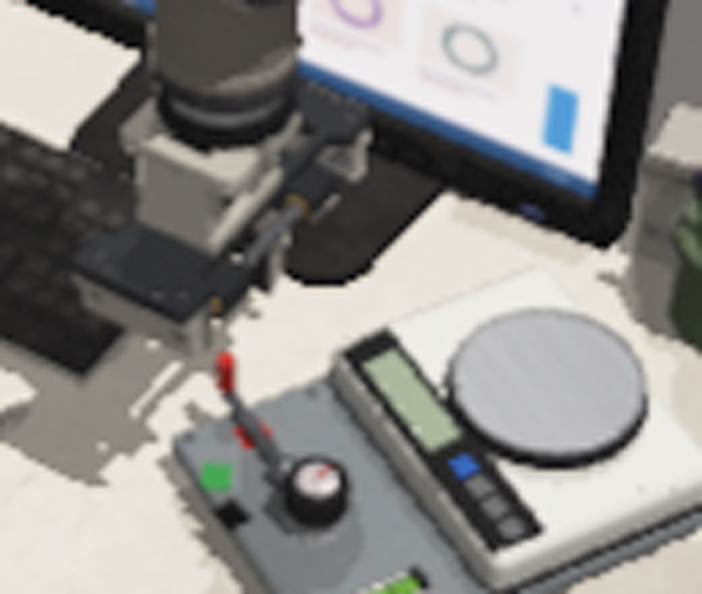

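```bash
python3 shift.py '[[50,0,0,30,0],[50,0,0,55,0],[50,0,0,68,0],[50,0,0,68,0]]'; python3 shift.py '[[0,0,0,0,0],[0,0,0,0,0],[0,0,0,0,0],[0,0,0,0,0]]'
```

```text
time: 2.75
tool_pos: [489.5, -171.7, 222.1]
tcp_rot: [-3.141, -0.0, 1.567]
contact_force: [-0.3, 0.6, -0.3]
grip_width: 49.6
finger_force: 0.0
time: 3.25
tool_pos: [489.9, -171.9, 222.0]
tcp_rot: [3.141, 0.0, 1.567]
contact_force: [3.6, 2.4, 0.6]
grip_width: 14.5
finger_force: 1.6
```

```bash
python3 shift.py '[[0,0,0,0,0],[0,3.8,-8.3,0,0],[0,6.6,-17,0,0],[0,8.2,-26,0,0],[0,8.2,-26,0,0]]'
```

```text
time: 3.88
tool_pos: [463.6, -163.1, 222.1]
tcp_rot: [3.141, -0.0, 1.567]
contact_force: [1.0, 5.8, 5.2]
grip_width: 11.7
finger_force: 30.0
```

```bash
python3 shift.py '[[0,0.5,-9,0,0],[0,-0.2,-18,0,0],[0,-2,-27,0,0],[0,-5,-36,0,0],[0,-8.5,-43,0,0]]';python3 shift.py '[[0,0,0,0,0],[0,0,0,0,0]]'
python3 - <<'E'
from h import *
p=bot.get_obs()["tool_pos"];print(np.degrees(np.arctan2(p[1]+233.5,p[0]-457.2))-61.3)
c=bot.capture("scene");crop(c,240,150,130,110,5.4,"sc3")
E
```

```text
time: 4.5
tool_pos: [420.8, -171.8, 222.3]
tcp_rot: [3.141, 0.0, 1.567]
contact_force: [3.9, 3.9, 5.7]
grip_width: 11.4
finger_force: 30.0
time: 4.75
tool_pos: [420.6, -171.9, 222.2]
tcp_rot: [-3.141, 0.0, 1.567]
contact_force: [-0.4, 2.7, 6.9]
grip_width: 11.7
finger_force: 30.0
59.396593622507595
```

View pics/sc3.png

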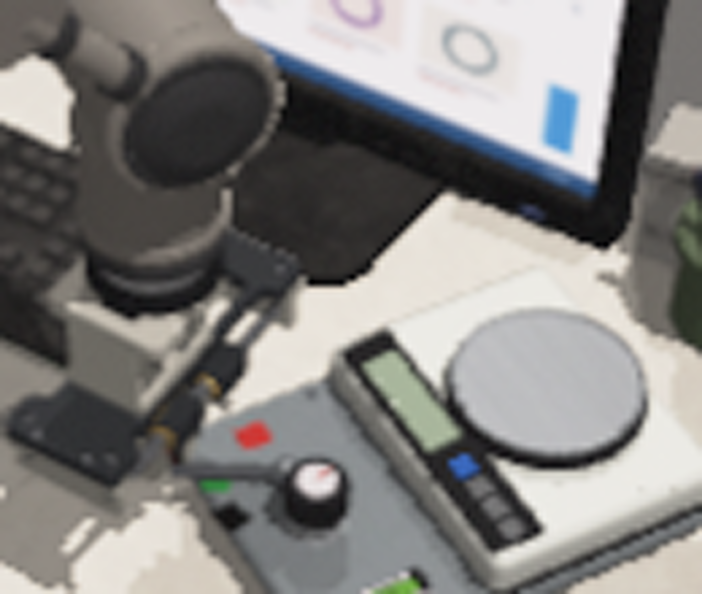

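```bash
python3 shift.py '[[40,0,0,0,0],[40,0,0,0,0],[40,0,0,-30,0],[60,0,0,-70,0]]'; python3 shift.py '[[64,-35,8,0,0.18],[64,-70,16,0,0.36],[64,-92,20.5,0,0.54],[64,-92,20.5,0,0.72],[64,-92,20.5,0,0.9]]'; python3 shift.py '[[64,0,0,0,0.18],[64,0,0,0,0.36],[64,0,0,0,0.54],[64,0,0,0,0.67],[64,0,0,0,0.67]]'
python3 - <<'E'
from h import *
o=bot.get_obs();print(totool(np.array([441,-264.2,230])-o["tool_pos"]).round(1),o["joint_positions"].round(2))
c=bot.capture("top");crop(c,275,155,110,110,5.4,"top4")
E
```

```text
time: 5.3
tool_pos: [420.3, -172.0, 291.7]
tcp_rot: [-3.138, -0.001, 1.567]
contact_force: [0.5, -0.7, -0.8]
grip_width: 45.6
finger_force: 0.0
time: 5.92
tool_pos: [440.5, -264.6, 291.3]
tcp_rot: [-3.14, 0.001, 0.66]
contact_force: [-0.1, -0.6, 0.3]
grip_width: 63.8
finger_force: 0.0
time: 6.55
tool_pos: [440.6, -264.2, 291.5]
tcp_rot: [-3.141, 0.001, -0.002]
contact_force: [-0.2, 1.1, -0.1]
grip_width: 64.2
finger_force: 0.0
[ 0.4  0.  61.5] [-0.69  0.44  1.71 -0.    0.99  0.88]
```

View pics/top4.png

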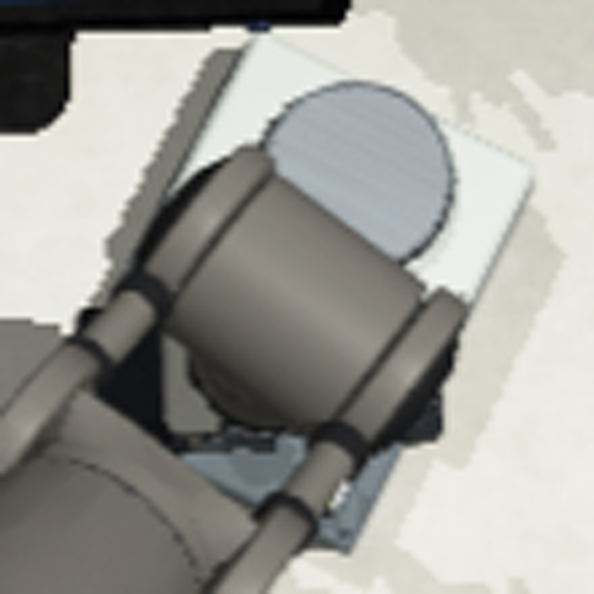

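```bash
python3 shift.py '[[64,0,0,30,0],[64,0,0,52,0],[64,0,0,61,0],[64,0,0,61,0]]';python3 shift.py '[[0,0,0,0,0],[0,0,0,0,0],[0,0,0,0,0],[0,0,0,0,0]]';python3 - <<'E'
from h import *
o=bot.get_obs();print(o["contact_force"],o["moment"])
c=bot.capture("scene");crop(c,285,240,60,45,12,"sc5")
E
```

```text
time: 7.1
tool_pos: [440.8, -264.1, 230.5]
tcp_rot: [-3.141, 0.001, -0.002]
contact_force: [-0.6, -0.4, -0.1]
grip_width: 63.8
finger_force: 0.0
time: 7.6
tool_pos: [440.9, -264.0, 231.2]
tcp_rot: [3.141, -0.001, -0.003]
contact_force: [0.3, 1.1, 3.6]
grip_width: 36.9
finger_force: 30.0
[0.31282739 1.0719255  3.58612979] [ 0.28312089 -0.02376843  0.02200368]
```

View pics/sc5.png

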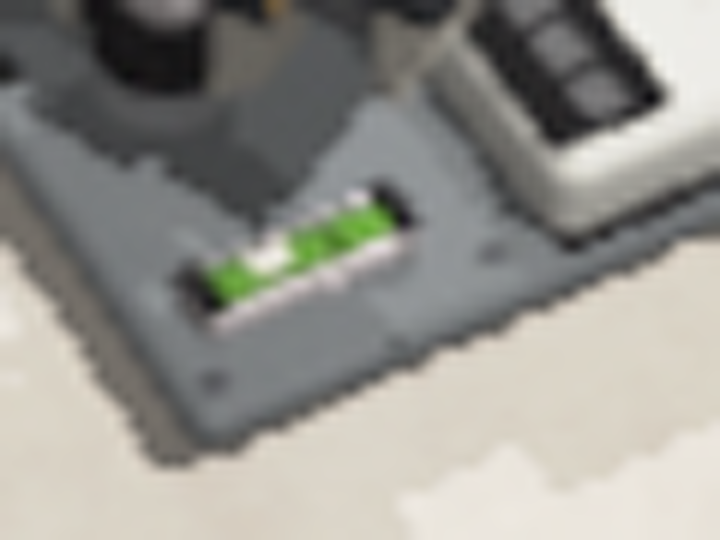

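```bash
python3 shift.py '[[0,0,0,1,0],[0,0,0,1,0],[0,0,0,1,0]]';cat > bub.py <<'E'
from h import *
X0=np.array([407.8,-324.6,40]);ax=np.array([.877,-.48,0])
def bub(c,save=None):
    # straighten the tube: 10 px/mm-free profile along the axis at 0.25 mm, +-2 mm across
    s=np.arange(-30,30.1,.25);w=np.arange(-5,5.1,.5);n=np.array([.48,.877,0])
    m=np.array([[proj(c,X0+a*ax+b*n) for a in s] for b in w]).astype(np.float32)
    im=cv2.remap(c["color"],m[...,0],m[...,1],cv2.INTER_LINEAR)
    if save: cv2.imwrite(save,cv2.resize(im[:,:,::-1],(723,252)))
    g=im.astype(float);green=(g[...,1]-g[...,2]);
    return s,w,im
E
python3 - <<'E'
from bub import *
c=bot.capture("scene");s,w,im=bub(c,"pics/prof1.png")
print(bot.get_obs()["contact_force"],proj(c,X0),proj(c,X0+10*ax))
E
```

```text
time: 8.02
tool_pos: [441.0, -264.0, 230.9]
tcp_rot: [3.141, -0.001, -0.003]
contact_force: [-1.3, 3.5, 11.9]
grip_width: 37.7
finger_force: 30.0
[-1.6695321   2.88056706 13.01577828] [309.91640382 260.41900783] [312.77087376 259.13725283]
```

View pics/prof1.png

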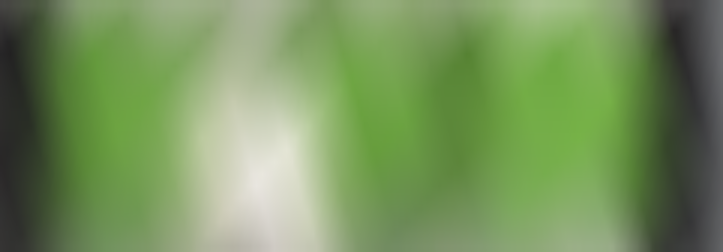

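```bash
python3 shift.py '[[0,0,0,0,-0.14],[0,0,0,0,-0.28],[0,0,0,0,-0.42],[0,0,0,0,-0.56],[0,0,0,0,-0.7]]'; python3 shift.py '[[0,0,0,0,-0.14],[0,0,0,0,-0.28],[0,0,0,0,-0.42],[0,0,0,0,-0.56],[0,0,0,0,-0.7]]';python3 shift.py '[[0,0,0,0,0],[0,0,0,0,0],[0,0,0,0,0],[0,0,0,0,0],[0,0,0,0,0]]';python3 shift.py '[[0,0,0,0,0],[0,0,0,0,0],[0,0,0,0,0],[0,0,0,0,0],[0,0,0,0,0]]';python3 shift.py '[[0,0,0,0,0],[0,0,0,0,0],[0,0,0,0,0],[0,0,0,0,0],[0,0,0,0,0]]'
python3 - <<'E'
from bub import *
ims=[];
for _ in range(6):
    c=bot.capture("scene");ims.append(c["color"].astype(float))
c["color"]=np.mean(ims,0).astype(np.uint8)
s,w,im=bub(c,"pics/prof2.png");crop(c,285,240,60,45,12,"sc6")
cv2.imwrite("pics/v2.png",np.vstack([cv2.imread("pics/prof2.png"),cv2.resize(cv2.imread("pics/sc6.png")[100:400],(723,301))]))
print(bot.get_obs()["contact_force"])
k=slice(7,14);r=im[k].astype(float).mean(0)
for a in range(20,221,4): print(s[a],r[a].round())
E
```

```text
time: 8.7
tool_pos: [440.9, -264.0, 230.9]
tcp_rot: [3.141, -0.0, 0.701]
contact_force: [-2.0, 2.8, 12.4]
grip_width: 37.5
finger_force: 30.0
time: 9.32
tool_pos: [441.0, -264.1, 230.9]
tcp_rot: [3.14, 0.001, 1.401]
contact_force: [-1.9, 2.2, 12.1]
grip_width: 37.6
finger_force: 30.0
time: 9.95
tool_pos: [441.0, -264.0, 230.9]
tcp_rot: [3.14, 0.001, 1.397]
contact_force: [-1.6, 2.7, 11.2]
grip_width: 37.0
finger_force: 30.0
time: 10.58
tool_pos: [441.0, -264.0, 230.9]
tcp_rot: [3.14, 0.001, 1.397]
contact_force: [-2.5, 3.2, 12.0]
grip_width: 37.1
finger_force: 30.0
time: 11.2
tool_pos: [441.0, -264.0, 230.9]
tcp_rot: [3.14, 0.001, 1.397]
contact_force: [-2.1, 3.4, 11.5]
grip_width: 37.7
finger_force: 30.0
[-1.97293486  2.92030609 11.89343702]
-25.0 [ 96. 140.  63.]
-24.0 [102. 151.  65.]
-23.0 [104. 155.  65.]
-22.0 [104. 156.  64.]
-21.0 [103. 156.  63.]
-20.0 [103. 156.  64.]
-19.0 [105. 157.  66.]
-18.0 [106. 157.  68.]
-17.0 [107. 157.  69.]
-16.0 [105. 155.  68.]
-15.0 [103. 152.  66.]
-14.0 [101. 150.  64.]
-13.0 [103. 146.  68.]
-12.0 [112. 146.  83.]
-11.0 [126. 151. 102.]
-10.0 [144. 160. 124.]
-9.0 [164. 174. 146.]
-8.0 [184. 190. 169.]
-7.0 [204. 206. 192.]
-6.0 [217. 218. 207.]
-5.0 [224. 224. 215.]
-4.0 [229. 228. 220.]
-3.0 [230. 229. 220.]
-2.0 [226. 226. 212.]
-1.0 [220. 221. 202.]
0.0 [213. 217. 192.]
1.0 [199. 209. 176.]
2.0 [181. 198. 157.]
3.0 [163. 186. 137.]
4.0 [144. 171. 118.]
5.0 [124. 156.  97.]
6.0 [107. 142.  78.]
7.0 [ 94. 133.  64.]
8.0 [ 91. 133.  59.]
9.0 [ 93. 138.  60.]
10.0 [ 97. 144.  61.]
11.0 [101. 151.  63.]
12.0 [104. 154.  66.]
13.0 [107. 156.  70.]
14.0 [109. 157.  72.]
15.0 [109. 156.  73.]
16.0 [109. 157.  73.]
17.0 [109. 157.  72.]
18.0 [107. 155.  71.]
19.0 [102. 149.  67.]
20.0 [ 96. 139.  62.]
21.0 [ 87. 127.  55.]
22.0 [ 75. 111.  48.]
23.0 [64. 90. 44.]
24.0 [53. 70. 41.]
25.0 [48. 56. 41.]
```

View pics/v2.png

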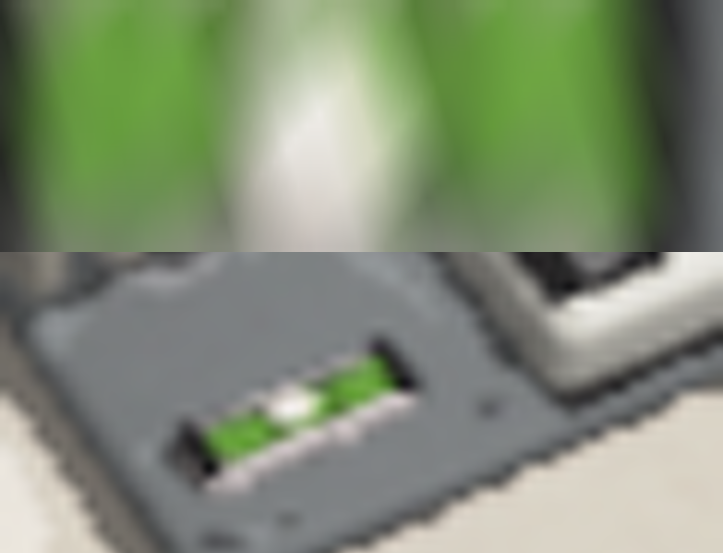

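```bash
cat > fit.py <<'E'
from bub import *
from scipy.optimize import least_squares
from scipy.ndimage import gaussian_filter1d
def fit():
    c=bot.capture("scene");a=[c["color"].astype(float)]+[bot.capture("scene")["color"].astype(float) for _ in range(3)]
    c["color"]=np.mean(a,0).astype(np.float32)
    s,w,im=bub(c);f=np.arange(-40,40,.05)
    box=lambda x,c0,h:1/(1+np.exp(-(h-np.abs(x-c0))/.1))
    for lo,hi in((5,11),(7,14),(9,16)):
        r=im[lo:hi].mean(0);k=np.abs(s+2)<27.5
        def mod(p):
            m,b,sg,lw=p[:4];t=box(f,m,25)[:,None];l=(box(f,m-8.6,lw)+box(f,m+8.6,lw))[:,None];u=box(f,b,6)[:,None]
            cap,gr,wh=p[4:7],p[7:10],p[10:13]
            g=gr*(1-l)+20*l;g=g*(1-u)+wh*u;y=cap*(1-t)+g*t
            y=gaussian_filter1d(y,sg/.05,axis=0)
            return np.array([np.interp(s[k],f,y[:,i]) for i in range(3)]).T
        q=least_squares(lambda p:(mod(p)-r[k]).ravel(),[-2,-3,1.5,.4,40,40,40,105,155,65,230,230,220])
        print("mid %.2f bub %.2f off %.2f blur %.2f lw %.2f rms %.1f"%(*q.x[:2],q.x[1]-q.x[0],*q.x[2:4],np.sqrt(2*q.cost/q.fun.size)))
if __name__=="__main__":fit();print(bot.get_obs()["contact_force"])
E
python3 fit.py; python3 shift.py '[[0,0,0,0,-0.1],[0,0,0,0,-0.2],[0,0,0,0,-0.2],[0,0,0,0,-0.2],[0,0,0,0,-0.2]]';for i in 1 2; do python3 shift.py '[[0,0,0,0,0],[0,0,0,0,0],[0,0,0,0,0],[0,0,0,0,0],[0,0,0,0,0]]'>/dev/null; done; python3 fit.py
```

```text
mid -2.48 bub -3.26 off -0.78 blur 2.84 lw 0.76 rms 3.0
mid -2.37 bub -3.25 off -0.89 blur 2.71 lw 0.65 rms 3.1
mid -2.28 bub -3.35 off -1.07 blur 2.55 lw 0.58 rms 3.5
[-1.90618251  2.40633903 11.1746653 ]
time: 12.32
tool_pos: [441.0, -264.0, 230.9]
tcp_rot: [3.14, 0.001, 1.597]
contact_force: [-1.3, 3.4, 11.6]
grip_width: 36.9
finger_force: 30.0
mid -2.55 bub -2.12 off 0.43 blur 2.62 lw 0.68 rms 3.9
mid -2.68 bub -2.02 off 0.66 blur 2.55 lw 0.55 rms 3.5
mid -2.82 bub -2.08 off 0.75 blur 2.58 lw 0.52 rms 3.8
[-2.17149829  1.99259002 11.78054467]
```

```bash
for i in 1 2; do python3 shift.py '[[0,0,0,0,0],[0,0,0,0,0],[0,0,0,0,0],[0,0,0,0,0],[0,0,0,0,0]]'>/dev/null; done; python3 shift.py '[[0,0,0,0,0.05],[0,0,0,0,0.05],[0,0,0,0,0.05],[0,0,0,0,0.05],[0,0,0,0,0.05]]';for i in 1 2 3; do python3 shift.py '[[0,0,0,0,0],[0,0,0,0,0],[0,0,0,0,0],[0,0,0,0,0],[0,0,0,0,0]]'>/dev/null; done; python3 fit.py
python3 - <<'E'
from h import *
for n in("scene","top"):
    c=bot.capture(n);g=c["color"].astype(int);m=(g[...,0]>110)&(g[...,1]<70)&(g[...,2]<70)
    e=proj(c,[421,-171,60]);k,l,st,ce=cv2.connectedComponentsWithStats(m.astype(np.uint8))
    print(n,e.round(1),[(ce[i].round(1),st[i,4],atz(c,*ce[i],60).round(0)) for i in range(1,k) if np.hypot(*(ce[i]-e))<30])
E
```

```text
time: 15.65
tool_pos: [441.0, -264.1, 230.9]
tcp_rot: [3.14, 0.001, 1.547]
contact_force: [-2.3, 1.6, 11.5]
grip_width: 37.4
finger_force: 30.0
mid -2.55 bub -2.16 off 0.39 blur 2.62 lw 0.66 rms 3.9
mid -2.67 bub -2.07 off 0.61 blur 2.53 lw 0.49 rms 3.3
mid -2.81 bub -2.14 off 0.68 blur 2.53 lw 0.43 rms 3.5
[-2.21578211  3.06672246 11.87944332]
scene [269.8 232.3] [(array([268.8, 230.2]), np.int32(4), array([ 426., -164.,   60.]))]
top [290.3 237.4] []
```

```bash
python3 -c "
from plant import bot
print(bot.close_job())"
```

```text
the job is handed in; nothing more can be done
None
```

The job is handed in, result not shown: at last check the clamp lever stood near the middle of the green mark (about 1.0 rad), the bubble was about 0.5 mm from the vial's middle by image fit, and the gripper was still holding the knob and pressing it down with about 12 N.

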